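# Load the bench shaker and start it with the guarded key

### The job

Stand the small brown dropper bottle upright in the middle of the bench shaker's square platform and let go of it. Then flip the clear guard up until it stays open by itself, and press the long bar-shaped start key beneath it firmly, holding it down for about a second, without ramming it and without pressing the round key beside it. Leave the bottle on the platform and the guard open, and do not disturb the brush, petri dish and spatula lying around.

Things in the scene. Friction and masses are not known exactly. Their poses are not given: they have to be found in the camera images.
- shaker: bench shaker, a white box 170 (its x) x 270 (its y) x 65 mm high fixed on the worktop; origin at the centre of its underside, x points to its rear (away from the robot at yaw 0), y to its left, z up. The load platform is on its left half, the guarded control panel on its right half
- platform_center (a point): middle of the upper face of the shaker's square, level, rubber-topped platform (120 x 120 mm, its top 78 mm above the worktop, no rim)
- bottle: the loose brown dropper bottle, round, 40 mm across, 78 mm tall, with a ribbed white cap; origin at the centre of its underside, z up along the bottle
- bottle_center (a point): centre of the bottle, half-way up (39 mm above its underside); z runs up the bottle
- guard (a joint): hinge angle of the clear guard over the two keys (rad): 0 lying closed on the panel, 1.9 fully open, leaning back against its stop. It weighs about 120 g and swings freely: let go below about 1.1 it falls shut, beyond about 1.3 it falls open and stays there. The guard is 90 mm deep (from the hinge to its front edge) and 120 mm wide, its upper face 24 mm above the panel when shut
- guard_hinge (a point): point on the guard's hinge axis, mid-width, at the rear of the guard, 4 mm above the panel; the axis runs along the shaker's y, and on opening the front edge rises and swings over to the shaker's rear (+x)
- guard_handle (a point): middle of the guard's bow handle: a round steel bar 10 mm thick and 68 mm long parallel to the hinge (the shaker's y), on two posts, its centre line 32 mm clear of the guard's upper face; with the guard shut it lies 70 mm in front of the hinge axis and 52 mm above it, and it moves with the guard. A straight-down pinch across the bar can stay straight down while the bar turns between the fingers through the whole swing
- bar_key_base: flat fixed frame 64 (x) x 30 (y) x 3 mm on the panel, carrying the long bar-shaped start key; its x and y run along the shaker's. The bar key and the round key lie side by side, 56 mm apart in the shaker's y and 50 mm in front of the hinge axis; which one is on the left varies
- bar_key_top (a point): centre of the upper face of the bar-shaped start key (56 mm along the shaker's x, 22 mm wide, its top 8 mm above the panel and 73 mm above the worktop)
- bar_key (a joint): travel of the bar key (m), 0 at rest to 0.002 fully down; it springs back when released. It needs 3 N to start moving, registers at about 7 N (0.0013 m) and is fully down at 9 N; loads over 40 N damage it
- round_key_top (a point): centre of the upper face of the round key (24 mm across), same height as the bar key; must not be pressed
- round_key (a joint): travel of the round key (m), 0 at rest to 0.002 fully down, same spring as the bar key
- brush: loose scrubbing brush, 30 x 86 x 55 mm, a bystander; origin at its underside
- petri_dish: loose petri dish with lid, 61 mm across, 15 mm high, a bystander at the front of the worktop; origin at its underside
- spatula: loose lab spatula, 184 mm long, lying at the front of the worktop, a bystander; origin at its underside
Mind the look-alikes: they are no part of the job. What is shaped like the bottle but purple is not meant.

How it is judged:
By the outcome, as a careful person would: the job done as asked, in the order asked, and still so for the second after the job is handed in, with the robot touching nothing.
It also fails if it takes over 58 s, if anything falls off the work surface, if the arm or the gripper's body presses on something with over 40 N, if the wrist force passes 120 N, or if a joint passes its speed limit or range.

### The arm

A 6-joint arm with a two-finger parallel gripper is mounted at the origin on a cart in front of the work surface, level with it; the furniture and walls round the work are solid. World frame = base frame: x ahead of the robot, y to its left, z up, the work surface at z = 0. Lengths are in mm, angles in degrees, forces in N, time in s.
With the tool pointing down it reaches from about 350 to 850 mm from the base axis. Payload 8.1 kg.
Tool frame: the origin (TCP) lies at the very end of the fingers, on their centre line; the grasp point (between the pads) lies 19 mm behind it; z points along the fingers, y is the direction in which the jaws open and shut (so a half turn about z gives the same grasp; the last joint's range is limited). The gripper opens to 85 mm and grips with 20 to 120 N. Pads are 22 mm wide; open, the fingers measure 114 mm over their backs; the gripper's body (76 mm by 85 mm) begins 54 mm behind the grasp point. The pads swing forward as they close: fully open they stand 13 mm farther back than shut.
Start: joints at [-80.523, 7.471, 85.268, -0, 87.261, -4.893], TCP at [148.928, -581.228, 231.292] pointing down, gripper open.
Joint ranges: [-169.43, 169.43], [-51.17, 129.36], [1.28, 143.12], [-76.62, 256.62], [0, 156.53], [-152.29, 152.29]. Speed limits (degrees/s): [136.94, 136.94, 159.86, 180, 180, 180].

### API

Orientations are given as [roll, pitch, yaw] about the fixed x, y, z axes, in that order (R = Rz(yaw) Ry(pitch) Rx(roll)).
In Python, from bench import r gives the robot as it stands.
- The arm moves only by the shell command python3 -m crank 'ROWS' [OPENING] [FORCE]. ROWS is JSON, a list that holds one entry, the list of rows, each a list of 6 numbers: the shift along the tool's x, y, z in m, then the turn, a rotation vector about the tool's x, y, z in rad. A call has 1 to 10 rows; each row is the pose to reach, as a shift and turn from the pose measured when the call began, along the tool's axes at that moment; what a row does not reach only later rows make up. A row lasts 1/8 s, in which the tool goes at most 62.5 mm and 10.7 degrees, less where a joint would pass 70% of its speed; a pose out of reach is approached as far as the arm can. A call with a gripper value outside its range is refused whole. OPENING is the closure, from 0 (fully open) to 1 (shut), set as the call begins (- or left out, the last holds). The fingers move at their own pace and stop on an object; FORCE is the grip in N (left out, the last holds). Time passes only in rows, so rows that repeat a pose let the fingers close. It gives the time, the measured TCP pose, the force and the opening at its end, in the units of the state.
- r.sense(): the state, without advancing time (a new reading comes with each control period).
- r.snapshot(name): name is "side" or "top" or "wrist"; returns (picture, depth): 400x640x3 uint8, blue, green, red; 400x640 float32, mm along the optical axis (not along the pixel's ray), 0 where there is no reading.
- r.get_calibration(name): a dict with "mtx" (3x3 intrinsics, pixels), "cam_to_world" (4x4, takes a point from camera to world coordinates). Camera axes: x right, y down, z forward; pixel columns grow to the right and rows downward; lengths in mm; the calibration is good to about 2 mm. A picture is of the moment at which its call begins: read the wrist's pose just before it. get_calibration takes no time and is no camera call; for the wrist camera it gives the pose at the moment of the call.
- r.hand_in(): hands the job in, once; it reports no verdict.
Trained networks look in the newest picture that a camera, given by its name, has taken for a name from the list of things; names that differ only in an ending like _2 or _b are one class to them, and where a whole thing is asked for, a point or a joint stands for the part that bears it (a point fixed in the world has none). Each returns a list of dicts, best first, with "conf" (0 to 1); they miss things now and then, are a little off and sometimes report something else, mostly with a low value. They report only what shows in the picture. A call takes as long as a camera call. They do not tell look-alikes from the thing itself.
- r.look_for(thing, camera): "extent" ([left, top, right, bottom] in pixels, round what is visible of it).
- r.landmark_of(thing, camera): "pixel" ([column, row] in pixels: a listed point, or the origin of a listed thing).
The state is a dict: "time": time; "joint_pos": joint angles; "qd": joint speeds; "joint_efforts": joint torques, N m; "tool_pos": TCP position; "tcp_rot": TCP orientation; "ft_force": force on the tool from outside, world axes, zero at the start; "wrist_torque": the same for the moment, N m; "finger_gap": finger opening in mm.
Only numpy, scipy, OpenCV 4.12 (cv2) and the standard library are available. Lean on these libraries where they do the work, as an engineer would, in place of code of your own. Each camera call takes 0.05 s, during which the arm holds its last target.

## Working session

There is one attempt and no reset: what is moved stays moved. The work goes in short steps, Python scripts to look and compute and a shell command to move; the robot and the scene stay as the last step left them, time stands still between calls to the robot, and variables do not carry over. Pictures are saved under pics/ and viewed, and the job is handed in when it is done.

```bash
ls; mkdir -p pics; python3 - <<'E'
from bench import r
import cv2
print(r.sense())
for n in("side","top"):
    p,d=r.snapshot(n); cv2.imwrite(f"pics/{n}0.png",p)
    for t in("bottle","shaker"):
        print(n,t,r.look_for(t,n)[:4])
    for t in("platform_center","bottle_center","guard_hinge","guard_handle","bar_key_top","round_key_top"):
        print(n,t,r.landmark_of(t,n)[:3])
E
```

```text
pics
{'time': 0.0, 'joint_pos': array([-8.05215692e+01,  7.51536262e+00,  8.53296423e+01,  2.67680574e-03,
        8.72609900e+01, -4.89175481e+00]), 'qd': array([-0.01366264,  0.04693874,  0.03407902, -0.07495014,  0.01636922,
        0.01769304]), 'joint_efforts': array([-3.01580156e-03, -5.69404614e+01, -5.00553131e+01, -3.37064976e-04,
        1.53300102e-02, -5.39092227e-06]), 'tool_pos': array([ 148.87251066, -580.67267275,  230.23829494]), 'tcp_rot': array([-1.79894619e+02, -1.17023195e-02,  1.43700445e+01]), 'ft_force': array([-0.1324813 ,  0.32226185,  0.43066417]), 'wrist_torque': array([ 0.02467307,  0.03697773, -0.04466397]), 'finger_gap': 85.51505009796091}
side bottle [{'extent': [299.8, 249.3, 320.6, 293.9], 'conf': 0.97}, {'extent': [340.1, 263.2, 361.9, 306.3], 'conf': 0.85}]
side shaker [{'extent': [271.6, 179.8, 366.6, 264.4], 'conf': 0.84}, {'extent': [295.6, 193.4, 347.4, 236.1], 'conf': 0.72}]
side platform_center []
side bottle_center [{'pixel': [307.4, 267.5], 'conf': 0.89}, {'pixel': [352.1, 284.3], 'conf': 0.73}, {'pixel': [313.2, 231.2], 'conf': 0.58}]
side guard_hinge [{'pixel': [233.8, 234.4], 'conf': 0.57}, {'pixel': [344.6, 218.1], 'conf': 0.55}]
side guard_handle [{'pixel': [309.4, 201.1], 'conf': 0.76}]
side bar_key_top []
side round_key_top []
top bottle [{'extent': [356.8, 212.5, 377.4, 230.2], 'conf': 0.77}, {'extent': [385.2, 181.6, 404.1, 204.9], 'conf': 0.62}]
top shaker [{'extent': [215.6, 155.0, 340.8, 236.3], 'conf': 0.97}]
top platform_center [{'pixel': [246.8, 201.8], 'conf': 0.86}]
top bottle_center [{'pixel': [368.9, 219.6], 'conf': 0.76}, {'pixel': [394.3, 192.1], 'conf': 0.51}]
top guard_hinge [{'pixel': [311.6, 173.7], 'conf': 0.68}]
top guard_handle [{'pixel': [309.4, 206.6], 'conf': 0.78}]
top bar_key_top [{'pixel': [245.5, 198.8], 'conf': 0.5}]
top round_key_top [{'pixel': [247.6, 200.1], 'conf': 0.67}]
```

View pics/top0.png

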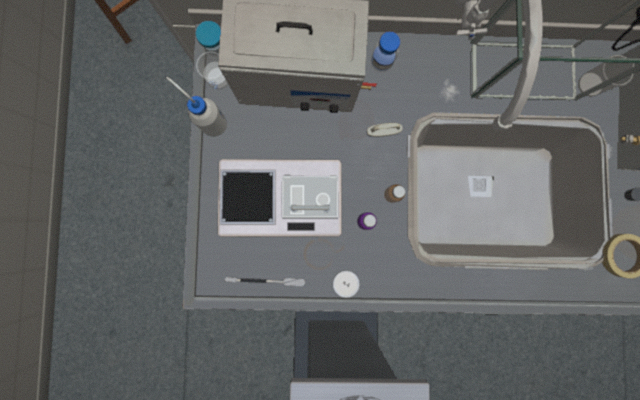

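View pics/side0.png

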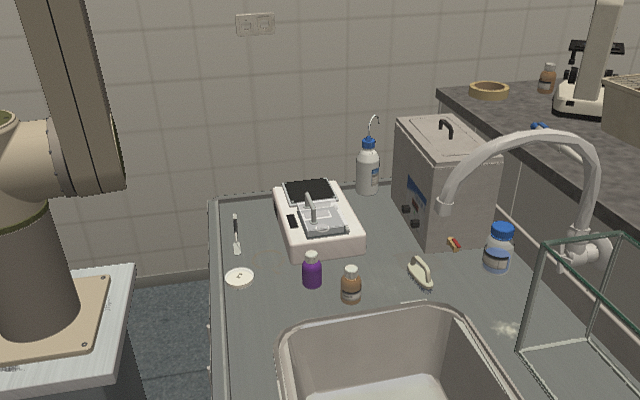

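```bash
cat > h.py <<'E'
import numpy as np,cv2
from bench import r
from scipy.spatial.transform import Rotation as R
def ray(n,px):
    c=r.get_calibration(n);K=np.array(c["mtx"]);T=np.array(c["cam_to_world"])
    d=T[:3,:3]@np.linalg.solve(K,[px[0],px[1],1]);return T[:3,3],d
def atz(n,px,z):
    o,d=ray(n,px);return o+d*(z-o[2])/d[2]
def proj(n,P):
    c=r.get_calibration(n);K=np.array(c["mtx"]);T=np.linalg.inv(np.array(c["cam_to_world"]))
    q=K@(T[:3,:3]@np.array(P,float)+T[:3,3]);return q[:2]/q[2]
def cloud(n,d):
    c=r.get_calibration(n);K=np.array(c["mtx"]);T=np.array(c["cam_to_world"])
    v,u=np.mgrid[:d.shape[0],:d.shape[1]]
    P=np.stack([(u-K[0,2])/K[0,0]*d,(v-K[1,2])/K[1,1]*d,d],-1)
    P=P@T[:3,:3].T+T[:3,3];P[d<=0]=np.nan;return P
def delta(pos,yaw=None):
    """tool-axis shift (m) and z-turn (rad) to a world TCP, tool down"""
    s=r.sense();M=R.from_euler('xyz',s["tcp_rot"],degrees=True)
    dp=M.inv().apply(np.array(pos)-s["tool_pos"])/1000
    out=[np.round(dp,4)]
    if yaw is not None:
        G=R.from_euler('xyz',[180,0,yaw],degrees=True);out.append(np.round((M.inv()*G).as_rotvec(),3))
    return out
E
python3 - <<'E'
from h import *
p=cv2.imread("pics/top0.png");cv2.imwrite("pics/top0z.png",cv2.resize(p[140:300,200:420],None,fx=3.6,fy=3.6,interpolation=cv2.INTER_CUBIC))
for b in([368.9,219.6],[394.3,192.1]): print(atz("top",b,39))
for nm,b,z in(("plat",[246.8,201.8],78),("hinge",[311.6,173.7],69),("handle",[309.4,206.6],121)):print(nm,atz("top",b,z))
for b in([307.4,267.5],[352.1,284.3]):print(atz("side",b,39))
print(r.get_calibration("top")["cam_to_world"],r.get_calibration("side")["cam_to_world"],r.get_calibration("top")["mtx"])
E
```

```text
[522.19949472 -10.4104133   39.        ]
[585.81445101 -67.53324003  39.        ]
plat [553.68869559 258.40529672  78.        ]
hinge [619.02965298 121.11921052  69.        ]
handle [544.18491423 124.13500684 121.        ]
[511.8156971    1.57080071  39.        ]
[586.01861412 -69.60125453  39.        ]
[[ 2.09804459e-02 -9.97115316e-01  7.29442819e-02  5.01597329e+02]
 [-9.99250133e-01 -2.32882536e-02 -3.09326646e-02  1.22496253e+02]
 [ 3.25421786e-02 -7.22406023e-02 -9.96856209e-01  9.32309529e+02]
 [ 0.00000000e+00  0.00000000e+00  0.00000000e+00  1.00000000e+00]] [[ 9.80850147e-01 -1.12916023e-01  1.58691401e-01  3.80721481e+02]
 [-1.93803190e-01 -4.85021010e-01  8.52757260e-01 -7.94964015e+02]
 [-1.93212949e-02 -8.67181983e-01 -4.97616414e-01  6.46661467e+02]
 [ 0.00000000e+00  0.00000000e+00  0.00000000e+00  1.00000000e+00]] [[397.5053173    0.         322.69194699]
 [  0.         397.5053173  198.71340303]
 [  0.           0.           1.        ]]
```

View pics/top0z.png

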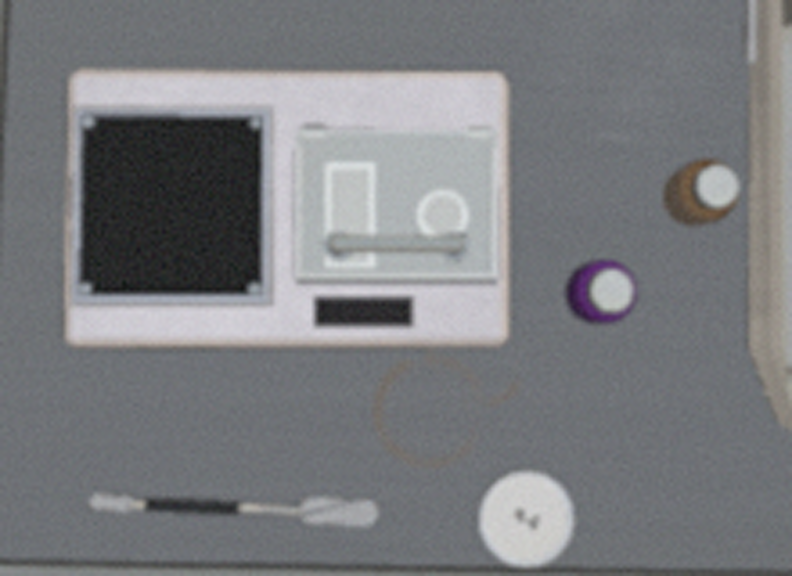

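```bash
python3 - <<'E'
from h import *
p,d=r.snapshot("top");C=cloud("top",d)
g=p.mean(2)
# platform: dark pixels within shaker
sub=np.zeros(g.shape,bool);sub[165:228,216:278]=1
m=sub&(g<45)
pts=C[m];pts=pts[(abs(pts[:,2]-78)<12)]
rc=cv2.minAreaRect(pts[:,:2].astype(np.float32));print("plat",rc,np.nanmedian(pts[:,2]))
sub[:]=0;sub[150:242,210:348]=1
s=C[sub&(C[...,2]>45)&(C[...,2]<90)];rc=cv2.minAreaRect(s[:,:2].astype(np.float32));print("shaker",rc)
s=C[sub&(C[...,2]>108)];print("handle",s.mean(0) if len(s) else 0,len(s), s[:,:2].min(0),s[:,:2].max(0),s[:,2].max())
for nm,(a,b,c,e) in dict(brown=(180,206,383,408),purple=(208,234,354,380)).items():
    q=C[a:b,c:e].reshape(-1,3);q=q[q[:,2]>68];print(nm,len(q),q.mean(0),q.max(0),q.min(0))
sp=cv2.imread("pics/side0.png");cv2.imwrite("pics/s0z.png",cv2.resize(sp[160:320,260:440],None,fx=3.6,fy=3.6,interpolation=cv2.INTER_CUBIC))
q=C[165:185,255:300];
E
```

```text
plat ((565.4513549804688, 257.9111022949219), (101.48426818847656, 102.49163055419922), 1.1942635774612427) 78.3335668189714
shaker ((566.82373046875, 191.03237915039062), (170.2985076904297, 268.6688232421875), 1.4165507555007935)
handle [543.15443698 123.88269942 125.24594103] 186 [538.31689134  86.11988142] [548.15965357 161.56637198] 130.3497306886478
brown 122 [584.10117722 -67.9290089   77.20935725] [596.02444689 -56.13092416  81.90500145] [571.78270336 -80.88277294  68.71882889]
purple 123 [520.12644628  -4.93287266  77.46780656] [533.56254492   7.28893603  82.1410382 ] [507.51106614 -18.17521947  68.05671203]
```

View pics/s0z.png

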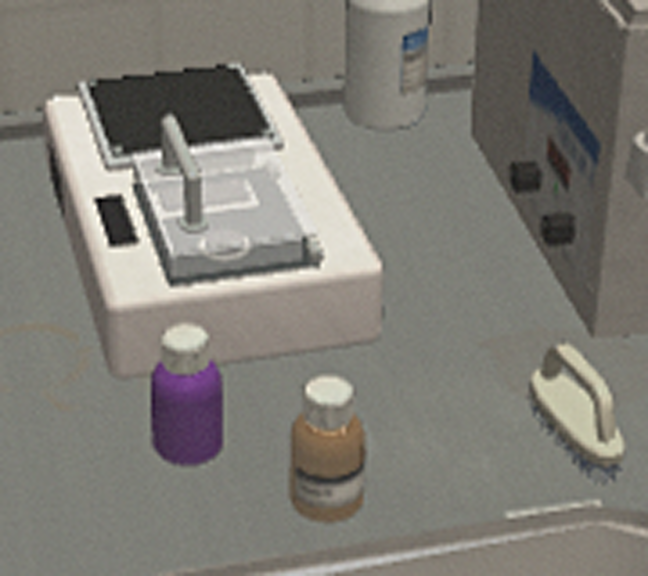

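The top view shows the shaker with its platform on the left at (247,202), and the bar key under the guard to the left at about (297,200). The round key is to the right of it at (323,199).

There are two bottle candidates:
- **Brown:** top (394,192), side (351,284).
- **Purple:** top (368,220), side (311,268).

The brown one fits the description, and the enlarged crop confirms it has a brown body with a ribbed white cap.

```bash
python3 - <<'E'
from h import *
p,d=r.snapshot("top");C=cloud("top",d)
print("barkey",atz("top",[200+350/3.6,140+215/3.6],73),"round",atz("top",[200+442/3.6,140+214/3.6],73))
q=C[60:130,215:370].reshape(-1,3);q=q[q[:,2]>60];print("bath xmin",np.nanpercentile(q[:,0],[0.5,2,10]),np.nanmax(q[:,2]))
print("row",[(c,np.round(C[193,c]).tolist()) for c in range(402,420,2)])
q=C[20:130,460:560].reshape(-1,3);q=q[q[:,2]>60];print("faucet",q.min(0),q.max(0))
print(delta([585,-68,180],91))
E
```

```text
barkey [561.00134543 150.90764695  73.        ] round [562.89214938  95.61217554  73.        ]
bath xmin [727.62572024 759.45256734 777.04410428] 234.0925705859163
row [(402, [580.0, -76.0, 79.0]), (404, [581.0, -81.0, 78.0]), (406, [588.0, -104.0, -2.0]), (408, [588.0, -108.0, 4.0]), (410, [588.0, -112.0, 6.0]), (412, [587.0, -115.0, 12.0]), (414, [588.0, -121.0, 7.0]), (416, [588.0, -126.0, 7.0]), (418, [602.0, -173.0, -148.0])]
faucet [ 675.54560039 -444.25418668   60.01799579] [ 990.62857622 -179.94937164  382.94014833]
[array([ 0.5498, -0.3889,  0.0513]), array([-0.   , -0.   , -1.337])]
```

```bash
python3 -m crank '[[[0.03,-0.021,0,0,0,-0.07],[0.08,-0.057,0,0,0,-0.19],[0.135,-0.095,0,0,0,-0.33],[0.19,-0.134,0,0,0,-0.46],[0.245,-0.173,0,0,0,-0.6],[0.3,-0.212,0.01,0,0,-0.73],[0.355,-0.251,0.015,0,0,-0.86],[0.41,-0.29,0.02,0,0,-1.0],[0.46,-0.325,0.02,0,0,-1.12],[0.5,-0.354,0.02,0,0,-1.22]]]' 0 30; python3 -c "
from h import *
print(delta([585,-68,180],91))"
```

```text
time: 2.25
tool_pos: [536.7, -124.2, 211.6]
tcp_rot: [180.0, 0.0, 84.5]
ft_force: [0.3, -1.3, 0.6]
finger_gap: 85.1
[array([0.0606, 0.0426, 0.0316]), array([ 0.001,  0.   , -0.114])]
```

```bash
python3 -m crank '[[[0.03,0.021,0.01,0,0,-0.06],[0.05,0.035,0.025,0,0,-0.114],[0.0606,0.0426,0.0316,0,0,-0.114],[0.0606,0.0426,0.0316,0,0,-0.114]]]'; python3 - <<'E'
from h import *
c=r.get_calibration("wrist")
p,d=r.snapshot("wrist");cv2.imwrite("pics/w1.png",p)
print(r.look_for("bottle","wrist")[:3],r.landmark_of("bottle_center","wrist")[:3])
for l in r.landmark_of("bottle_center","wrist")[:3]: print(atz("wrist",l["pixel"],39))
C=cloud("wrist",d);m=(C[...,2]>70)&(C[...,2]<90)&(abs(C[...,0]-585)<35)&(abs(C[...,1]+68)<30)
print(m.sum(),C[m].mean(0),np.percentile(C[m],[2,98],axis=0))
print(r.sense()["tool_pos"])
E
```

```text
time: 2.75
tool_pos: [584.7, -67.7, 179.3]
tcp_rot: [-179.9, 0.0, 91.0]
ft_force: [-0.3, -0.3, -0.5]
finger_gap: 85.3
[{'extent': [232.2, 101.8, 281.1, 146.8], 'conf': 0.79}, {'extent': [303.0, 161.4, 343.5, 214.0], 'conf': 0.62}] [{'pixel': [256.4, 124.1], 'conf': 0.9}, {'pixel': [319.8, 187.4], 'conf': 0.68}]
[521.59678199  -7.5394735   39.        ]
[582.15080828 -67.70796313  39.        ]
724 [584.27060213 -69.43681105  78.05632636] [[572.30633791 -81.95101277  71.74648604]
 [595.91262791 -57.97606136  79.83479547]]
[584.93286268 -69.01423697 180.86124884]
```

View pics/w1.png

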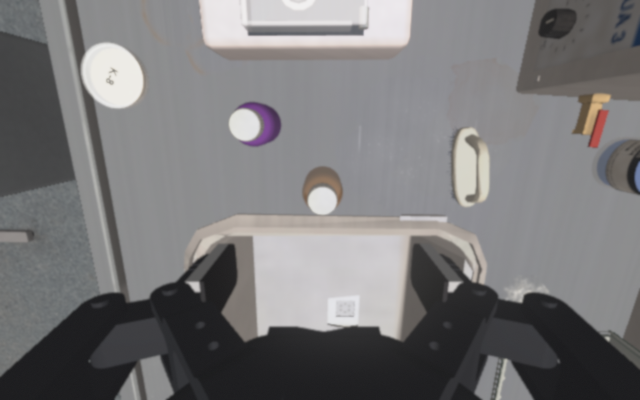

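The wrist view shows the brown bottle at (322,190), lined up between the open fingers. The purple one is clear of them at (255,124). I'll descend.

```bash
python3 -m crank '[[[0,0,0.03,0,0,0],[0,-0.001,0.07,0,0,0],[0,-0.001,0.11,0,0,0],[0,-0.001,0.145,0,0,0],[0,-0.001,0.16,0,0,0],[0,-0.001,0.163,0,0,0],[0,-0.001,0.163,0,0,0]]]' && python3 -m crank '[[[0,0,0,0,0,0],[0,0,0,0,0,0],[0,0,0,0,0,0],[0,0,0,0,0,0],[0,0,0,0,0,0],[0,0,0,0,0,0]]]' 1 30
```

```text
time: 3.82
tool_pos: [585.3, -69.7, 19.4]
tcp_rot: [179.8, 0.1, 90.9]
ft_force: [0.6, -0.4, -0.3]
finger_gap: 85.4
time: 4.58
tool_pos: [585.9, -69.7, 20.5]
tcp_rot: [179.7, 0.1, 90.9]
ft_force: [-1.9, 0.8, 6.3]
finger_gap: 39.5
```

```bash
python3 -m crank '[[[0,0,-0.01,0,0,0],[0,0,-0.04,0,0,0],[0,0,-0.08,0,0,0],[0,0,-0.12,0,0,0],[0.02,0,-0.155,0,0,0],[0.05,0,-0.175,0,0,0],[0.09,0,-0.18,0,0,0],[0.135,0,-0.18,0,0,0],[0.18,-0.01,-0.18,0,0,0],[0.22,-0.01,-0.18,0,0,0]]]'; python3 -c "
from h import *
print(r.sense()['finger_gap'],delta([565.5,258,170],91.3))"
```

```text
time: 5.82
tool_pos: [570.9, 152.0, 200.6]
tcp_rot: [179.7, 0.1, 90.9]
ft_force: [0.0, 0.5, -0.2]
finger_gap: 39.4
39.39001042062152 [array([ 0.1061, -0.0038,  0.0304]), array([ 0.005,  0.002, -0.006])]
```

```bash
python3 -m crank '[[[0.04,-0.002,0,0,0,0],[0.075,-0.003,0.005,0,0,0],[0.1,-0.004,0.02,0.005,0.002,-0.006],[0.106,-0.004,0.04,0.005,0.002,-0.006],[0.106,-0.004,0.06,0.005,0.002,-0.006],[0.106,-0.004,0.075,0.005,0.002,-0.006],[0.106,-0.004,0.085,0.005,0.002,-0.006],[0.106,-0.004,0.085,0.005,0.002,-0.006]]]'; python3 - <<'E'
from h import *
p,d=r.snapshot("side");cv2.imwrite("pics/s2.png",cv2.resize(p[120:300,220:420],None,fx=3.6,fy=3.2))
s=r.sense();print(s["tool_pos"],s["tcp_rot"])
print(delta([565.5,258,98],91.3))
E
```

```text
time: 6.82
tool_pos: [565.2, 257.0, 114.4]
tcp_rot: [-179.9, 0.0, 91.2]
ft_force: [0.2, -0.4, -1.1]
finger_gap: 39.3
[565.72810221 257.34032666 115.41643274] [-1.79996823e+02 -2.23248789e-02  9.12333974e+01]
[array([ 0.0007, -0.0002,  0.0174]), array([-0.   , -0.   , -0.001])]
```

View pics/s2.png

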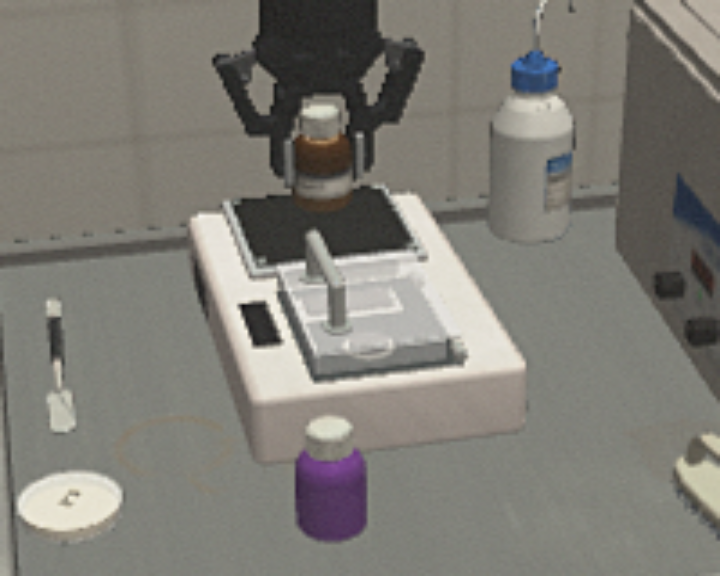

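The side view shows the brown bottle held upright above the platform, at about (320,160) in the crop. I'll lower it gently and watch the force.

```bash
python3 -m crank '[[[0,0,0.006,0,0,0],[0.001,0,0.011,0,0,0],[0.001,0,0.014,0,0,0],[0.001,0,0.014,0,0,0]]]';python3 -m crank '[[[0,0,0.001,0,0,0],[0,0,0.002,0,0,0],[0,0,0.002,0,0,0]]]'; python3 -c "
from h import *
for i in range(3): r.snapshot('side'); s=r.sense();print(s['tool_pos'],s['ft_force'])"
```

```text
time: 7.38
tool_pos: [565.4, 258.3, 101.0]
tcp_rot: [-180.0, -0.0, 91.2]
ft_force: [1.2, 0.2, -0.9]
finger_gap: 39.4
time: 7.75
tool_pos: [565.4, 258.3, 99.0]
tcp_rot: [-180.0, -0.0, 91.2]
ft_force: [0.0, -0.1, -0.1]
finger_gap: 39.3
[565.43090633 258.31725873  99.01756806] [ 0.5649099  -0.34034446 -0.7700848 ]
[565.46309635 258.3529206   99.07836787] [ 0.62308706 -0.2187493  -0.62324542]
[565.46340709 258.36871515  99.08895288] [-0.13258424 -0.44212821  0.09519821]
```

```bash
python3 -m crank '[[[0,0,0.001,0,0,0],[0,0,0.001,0,0,0]]]';python3 -m crank '[[[0,0,0.001,0,0,0],[0,0,0.001,0,0,0]]]'
```

```text
time: 8.15
tool_pos: [565.6, 258.4, 98.5]
tcp_rot: [-180.0, -0.0, 91.2]
ft_force: [-1.8, -0.5, 3.5]
finger_gap: 39.1
time: 8.4
tool_pos: [565.6, 258.5, 98.4]
tcp_rot: [-180.0, -0.0, 91.2]
ft_force: [-4.3, -2.0, 7.3]
finger_gap: 39.2
```

Contact at about 7 N. I'll release and rise straight up.

```bash
python3 -m crank '[[[0,0,0,0,0,0],[0,0,0,0,0,0],[0,0,0,0,0,0],[0,0,0,0,0,0],[0,0,-0.01,0,0,0],[0,0,-0.04,0,0,0],[0,0,-0.08,0,0,0],[0,0,-0.11,0,0,0],[0,0,-0.11,0,0,0]]]' 0; python3 - <<'E'
from h import *
p,d=r.snapshot("wrist");cv2.imwrite("pics/w3.png",p);C=cloud("wrist",d)
m=(C[...,2]>145)&(C[...,2]<165)&(abs(C[...,0]-565)<45)&(abs(C[...,1]-258)<45)
print("cap",m.sum(),C[m].mean(0),C[m].max(0))
# handle
m=(C[...,2]>112)&(C[...,2]<135)&(abs(C[...,0]-543)<20)&(abs(C[...,1]-124)<40)
print("handle",m.sum(),C[m].mean(0) if m.sum() else 0, C[m][:,:2].min(0) if m.sum() else 0,C[m][:,:2].max(0)if m.sum() else 0)
for t,z in(("guard_handle",121),("guard_hinge",69),("bar_key_top",73),("round_key_top",73)):
    for l in r.landmark_of(t,"wrist")[:2]: print(t,l,atz("wrist",l["pixel"],z))
print(delta([543.5,124,200],91.3))
E
```

```text
time: 9.52
tool_pos: [567.7, 259.2, 213.2]
tcp_rot: [179.6, -0.2, 91.2]
ft_force: [-0.0, 0.0, -0.2]
finger_gap: 85.4
cap 1034 [564.92185009 259.84042918 152.14796379] [578.3565895  272.18541831 154.55823462]
handle 278 [540.91841844 153.23145353 120.30471514] [535.49107524 138.75308143] [545.53003323 162.52987456]
guard_handle {'pixel': [296.0, 336.6], 'conf': 0.6} [543.6861534  128.72032035 121.        ]
guard_handle {'pixel': [320.4, 201.0], 'conf': 0.22} [563.96541707 260.73247562 121.        ]
guard_hinge {'pixel': [360.5, 307.8], 'conf': 0.79} [609.79523308 124.63402972  69.        ]
[array([-0.1336, -0.0242,  0.0069]), array([-0.002,  0.   , -0.001])]
```

View pics/w3.png

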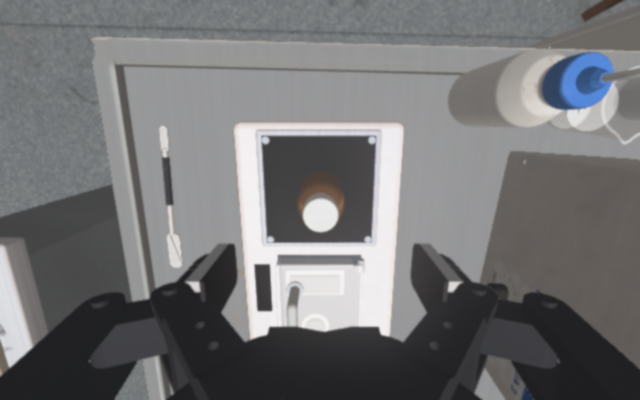

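The bottle stands upright in the middle of the platform; its cap measures (565,260) against the platform centre (565.5,258). Next is the handle.

```bash
python3 -m crank '[[[-0.03,-0.006,0,0,0,0],[-0.075,-0.014,0,0,0,0],[-0.115,-0.022,0.005,0,0,0],[-0.133,-0.024,0.01,0,0,0],[-0.134,-0.0245,0.03,0,0,0],[-0.134,-0.0245,0.045,0,0,0],[-0.134,-0.0245,0.05,0,0,0],[-0.134,-0.0245,0.05,0,0,0]]]' 0.5; python3 - <<'E'
from h import *
p,d=r.snapshot("wrist");cv2.imwrite("pics/w4.png",p)
p,d=r.snapshot("side");cv2.imwrite("pics/s4.png",cv2.resize(p[120:300,220:420],None,fx=3.6,fy=3.2))
s=r.sense();print(s["tool_pos"],s["tcp_rot"],s["finger_gap"])
print(delta([543,124,104],91.3))
E
```

```text
time: 10.78
tool_pos: [542.7, 124.4, 156.1]
tcp_rot: [-179.8, 0.0, 91.3]
ft_force: [0.1, -0.1, -0.2]
finger_gap: 42.9
[543.44939002 124.18587389 157.38307527] [-1.79893553e+02  1.79829501e-02  9.12915975e+01] 42.66066239174466
[array([-0.0002, -0.0004,  0.0534]), array([-0.002,  0.   , -0.   ])]
```

View pics/s4.png

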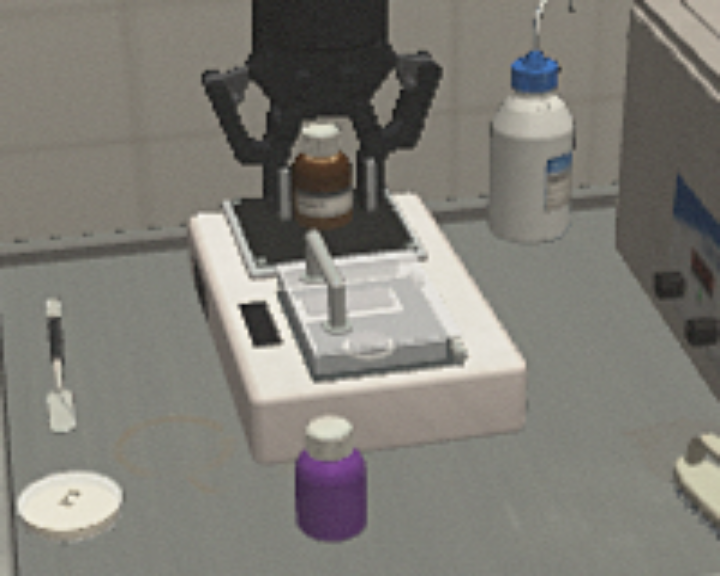

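View pics/w4.png

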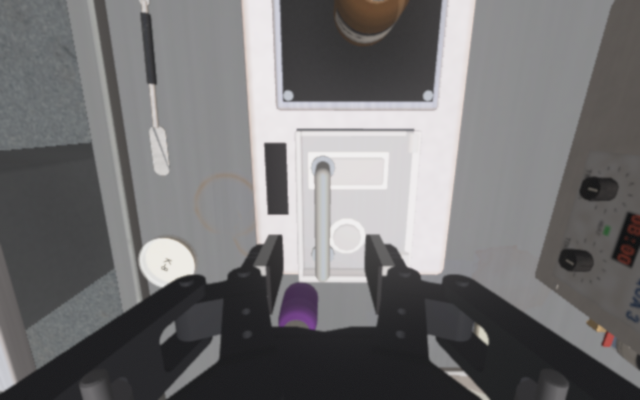

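The wrist view shows the bow handle at (322,220), midway between the fingers. The bar key is its left neighbour at (350,170) and the round key is at (347,235). I'll descend and pinch.

```bash
python3 -m crank '[[[0,0,0.015,0,0,0],[0,0,0.035,0,0,0],[0,0,0.048,0,0,0],[0,0,0.052,0,0,0],[0,0,0.052,0,0,0]]]' && python3 -m crank '[[[0,0,0,0,0,0],[0,0,0,0,0,0],[0,0,0,0,0,0],[0,0,0,0,0,0]]]' 1 30
```

```text
time: 11.5
tool_pos: [543.2, 124.1, 105.0]
tcp_rot: [-179.9, 0.0, 91.3]
ft_force: [-0.3, 0.3, 0.2]
finger_gap: 43.0
time: 12.0
tool_pos: [541.7, 124.1, 105.5]
tcp_rot: [-179.7, 0.0, 91.3]
ft_force: [-10.3, -1.4, 8.5]
finger_gap: 9.1
```

```bash
python3 -c "
import numpy as np
for t in [.1,.25,.42,.6,.78,.96,1.14,1.32,1.47,1.6]:
    a=np.arctan2(52,-70)-t;print(t,[0,round(.0872*np.cos(a)+.07,4),round(.052-.0872*np.sin(a),4)])"
```

```text
0.1 [0, np.float64(0.0055), np.float64(-0.0067)]
0.25 [0, np.float64(0.015), np.float64(-0.0157)]
0.42 [0, np.float64(0.0273), np.float64(-0.024)]
0.6 [0, np.float64(0.0416), np.float64(-0.0304)]
0.78 [0, np.float64(0.0568), np.float64(-0.0342)]
0.96 [0, np.float64(0.0725), np.float64(-0.0352)]
1.14 [0, np.float64(0.088), np.float64(-0.0333)]
1.32 [0, np.float64(0.103), np.float64(-0.0287)]
1.47 [0, np.float64(0.1147), np.float64(-0.0229)]
1.6 [0, np.float64(0.124), np.float64(-0.0165)]
```

```bash
python3 -m crank '[[[0,0.0055,-0.0067,0,0,0],[0,0.015,-0.0157,0,0,0],[0,0.0273,-0.024,0,0,0],[0,0.0416,-0.0304,0,0,0],[0,0.0568,-0.0342,0,0,0],[0,0.0725,-0.0352,0,0,0],[0,0.088,-0.0333,0,0,0],[0,0.103,-0.0287,0,0,0],[0,0.1147,-0.0229,0,0,0],[0,0.124,-0.0165,0,0,0]]]' - 20; python3 - <<'E'
from h import *
p,d=r.snapshot("side");cv2.imwrite("pics/s5.png",cv2.resize(p[120:300,220:420],None,fx=3.6,fy=3.2))
s=r.sense();print(s["tool_pos"],s["tcp_rot"],s["finger_gap"],s["ft_force"])
E
```

```text
time: 13.25
tool_pos: [666.6, 126.9, 121.5]
tcp_rot: [-179.7, 0.0, 91.3]
ft_force: [-3.5, -0.4, -1.7]
finger_gap: 8.8
[667.34139821 126.90681125 120.54073547] [-1.79749428e+02  2.17736095e-02  9.12861697e+01] 8.439467517766944 [2.92175416 0.30749949 1.35143165]
```

View pics/s5.png

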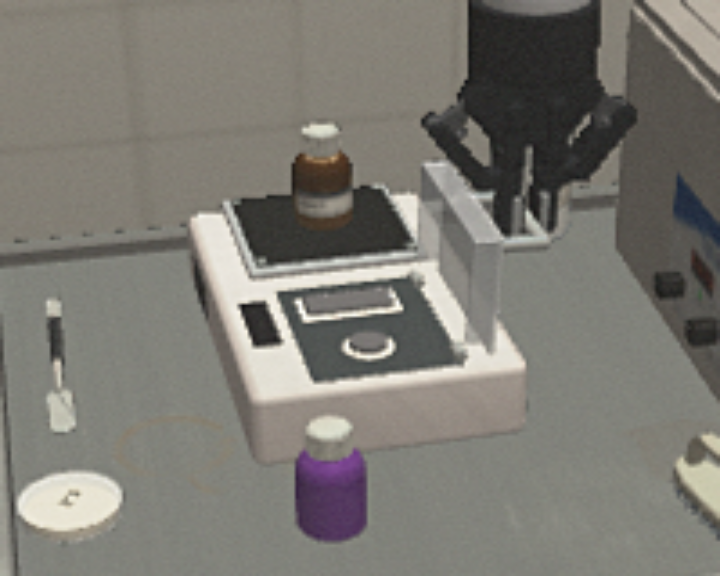

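The guard stands past vertical at about 1.6 rad, with the keys exposed, and the bottle is untouched. I'll open the fingers only a little to stay clear of the plate, let the guard settle, then rise.

```bash
python3 -m crank '[[[0,0,0,0,0,0],[0,0,0,0,0,0],[0,0,0,0,0,0],[0,0,-0.01,0,0,0],[0,0,-0.025,0,0,0],[0,0,-0.05,0,0,0],[0,0,-0.09,0,0,0],[0,0,-0.12,0,0,0],[0,0,-0.12,0,0,0]]]' 0.74; python3 - <<'E'
from h import *
p,d=r.snapshot("side");cv2.imwrite("pics/s6.png",cv2.resize(p[120:300,220:420],None,fx=3.6,fy=3.2))
s=r.sense();print(s["tool_pos"],s["tcp_rot"],s["finger_gap"],s["ft_force"])
p,d=r.snapshot("top");cv2.imwrite("pics/t6.png",cv2.resize(p[140:260,200:380],None,fx=4,fy=4))
print(delta([561,151,230],91.3))
E
```

```text
time: 14.42
tool_pos: [670.0, 127.2, 246.5]
tcp_rot: [179.8, -0.0, 91.3]
ft_force: [0.7, -0.1, 0.4]
finger_gap: 22.0
[669.00686658 127.13312962 243.75486221] [ 1.79976232e+02 -5.35218257e-03  9.12884978e+01] 22.287768809746158 [ 0.59740903  0.11192252 -0.31562444]
[array([ 0.0264, -0.1065,  0.0119]), array([-0.003,  0.   , -0.   ])]
```

View pics/s6.png

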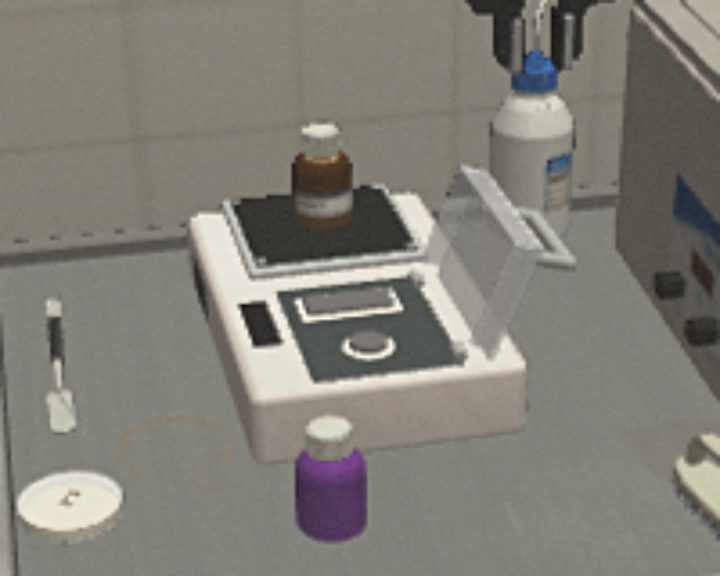

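The guard leans open on its own and the bottle is in place. The bar key, at about (350,300) in the crop, is the one nearer the platform. I'll close the fingers and go above it.

```bash
python3 -m crank '[[[0.005,-0.03,0,0,0,0],[0.015,-0.065,0,0,0,0],[0.024,-0.095,0.005,0,0,0],[0.0265,-0.1065,0.02,0,0,0],[0.0265,-0.1065,0.05,0,0,0],[0.0265,-0.1065,0.07,0,0,0],[0.0265,-0.1065,0.08,0,0,0],[0.0265,-0.1065,0.08,0,0,0]]]' 1 30; python3 - <<'E'
from h import *
s=r.sense();print(s["tool_pos"],s["tcp_rot"],s["finger_gap"],s["ft_force"])
p,d=r.snapshot("wrist");cv2.imwrite("pics/w7.png",p)
for t in("bar_key_top","round_key_top"):
  for l in r.landmark_of(t,"wrist")[:2]: print(t,l,atz("wrist",l["pixel"],73))
r.snapshot("top")
for t in("bar_key_top","round_key_top"):
  for l in r.landmark_of(t,"top")[:2]: print(t,l,atz("top",l["pixel"],73))
E
```

```text
time: 15.52
tool_pos: [560.4, 150.9, 160.9]
tcp_rot: [-179.7, 0.0, 91.3]
ft_force: [-0.1, 0.3, -0.6]
finger_gap: 0.1
[560.37577715 150.89173444 160.88974877] [-1.79729668e+02  3.20595249e-02  9.12778295e+01] 0.12667255931500856 [-0.09220175  0.33707023 -0.5712565 ]
bar_key_top {'pixel': [323.9, 199.6], 'conf': 0.94} [562.25368629 154.04907005  73.        ]
bar_key_top {'pixel': [345.1, 280.3], 'conf': 0.68} [390.52771823  44.17511885  73.        ]
```

View pics/w7.png

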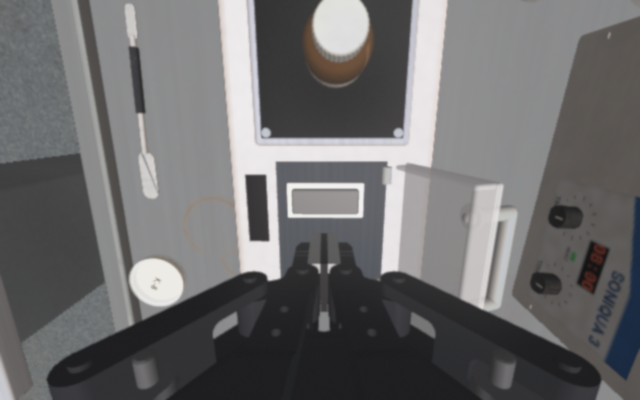

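View pics/t6.png

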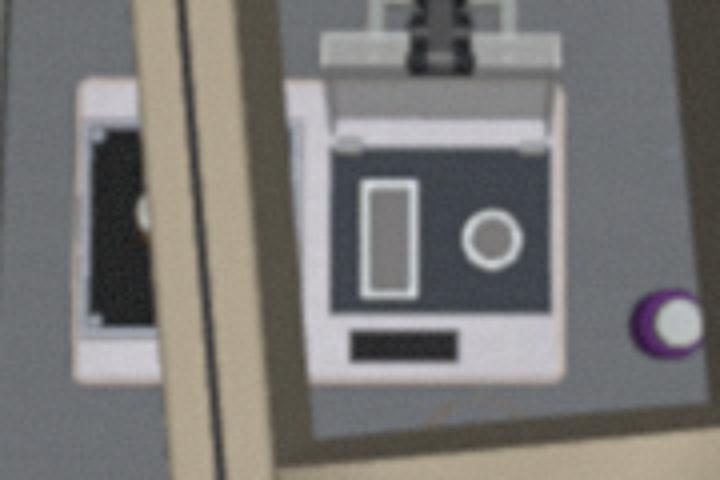

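The wrist view has the bar key at (324,200), which gives (562,154). The top view gives (561,151). I'll aim at (562,152) and descend to just above it.

```bash
python3 -m crank '[[[0.001,0.0015,0.02,0,0,0],[0.001,0.0015,0.045,0,0,0],[0.001,0.0015,0.065,0,0,0],[0.001,0.0015,0.077,0,0,0],[0.001,0.0015,0.081,0,0,0],[0.001,0.0015,0.081,0,0,0]]]'; python3 - <<'E'
from h import *
p,d=r.snapshot("wrist");cv2.imwrite("pics/w8.png",p)
s=r.sense();print(s["tool_pos"],s["ft_force"])
E
```

```text
time: 16.58
tool_pos: [563.1, 152.2, 82.1]
tcp_rot: [-180.0, -0.0, 91.3]
ft_force: [1.0, 0.0, -0.1]
finger_gap: -0.0
[563.43892983 152.32139345  82.63862373] [-0.20090261  0.09592459  0.11591069]
```

View pics/w8.png

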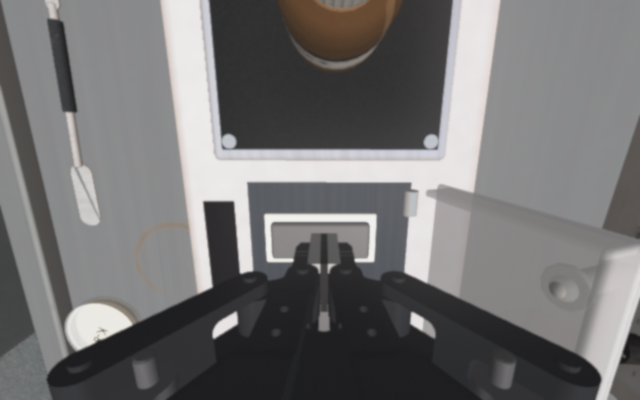

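The fingertip at (323,240) is over the bar key and well away from the round key. I'll step down under force watch.

```bash
python3 -m crank '[[[0,0,0.003,0,0,0],[0,0,0.006,0,0,0],[0,0,0.007,0,0,0],[0,0,0.007,0,0,0]]]'; python3 -m crank '[[[0,0,0.001,0,0,0],[0,0,0.001,0,0,0]]]'
```

```text
time: 17.12
tool_pos: [563.3, 152.3, 75.5]
tcp_rot: [-180.0, -0.0, 91.3]
ft_force: [-0.3, 0.1, -0.4]
finger_gap: -0.1
time: 17.38
tool_pos: [563.3, 152.3, 74.4]
tcp_rot: [-180.0, -0.0, 91.3]
ft_force: [0.0, -0.3, 0.0]
finger_gap: -0.0
```

```bash
python3 -m crank '[[[0,0,0.001,0,0,0],[0,0,0.001,0,0,0]]]'
```

```text
time: 17.62
tool_pos: [563.2, 152.3, 73.3]
tcp_rot: [-180.0, -0.0, 91.3]
ft_force: [0.3, 0.1, -0.8]
finger_gap: -0.5
```

```bash
python3 -m crank '[[[0,0,0.001,0,0,0],[0,0,0.001,0,0,0]]]';python3 -m crank '[[[0,0,0.001,0,0,0],[0,0,0.001,0,0,0]]]'
```

```text
time: 17.88
tool_pos: [563.3, 152.3, 72.7]
tcp_rot: [-180.0, -0.0, 91.3]
ft_force: [-2.4, -0.4, 4.0]
finger_gap: -0.3
time: 18.12
tool_pos: [563.4, 152.3, 72.0]
tcp_rot: [-180.0, -0.0, 91.3]
ft_force: [-2.7, -0.4, 6.2]
finger_gap: 0.1
```

```bash
python3 -m crank '[[[0,0,0.0015,0,0,0],[0,0,0.0015,0,0,0]]]'
```

```text
time: 18.38
tool_pos: [563.4, 152.3, 71.2]
tcp_rot: [-180.0, -0.0, 91.3]
ft_force: [-4.0, -1.8, 8.1]
finger_gap: -0.0
```

```bash
python3 -m crank '[[[0,0,0.0015,0,0,0],[0,0,0.0015,0,0,0]]]'
```

```text
time: 18.62
tool_pos: [563.5, 152.3, 71.0]
tcp_rot: [-180.0, 0.0, 91.3]
ft_force: [-7.8, -1.3, 12.9]
finger_gap: 0.0
```

Fully down at 13 N. I'll hold for a second.

```bash
python3 -m crank '[[[0,0,0.0016,0,0,0],[0,0,0.0016,0,0,0],[0,0,0.0016,0,0,0],[0,0,0.0016,0,0,0],[0,0,0.0016,0,0,0],[0,0,0.0016,0,0,0],[0,0,0.0016,0,0,0],[0,0,0.0016,0,0,0]]]'; python3 -m crank '[[[0,0,-0.003,0,0,0],[0,0,-0.01,0,0,0],[0,0,-0.03,0,0,0],[0,0,-0.07,0,0,0],[0,0,-0.12,0,0,0],[0,0,-0.16,0,0,0],[0,-0.03,-0.18,0,0,0],[0,-0.08,-0.18,0,0,0],[0,-0.1,-0.18,0,0,0],[0,-0.1,-0.18,0,0,0]]]'; python3 - <<'E'
from h import *
p,d=r.snapshot("side");cv2.imwrite("pics/s9.png",cv2.resize(p[120:330,220:460],None,fx=3.2,fy=2.8))
p,d=r.snapshot("wrist");C=cloud("wrist",d);m=(C[...,2]>145)&(C[...,2]<165)&(abs(C[...,0]-565)<45)&(abs(C[...,1]-258)<45)
print("cap",m.sum(),C[m].mean(0) if m.sum() else 0); print(r.sense()["ft_force"])
E
```

```text
time: 19.62
tool_pos: [563.5, 152.3, 71.0]
tcp_rot: [-180.0, 0.0, 91.3]
ft_force: [-7.8, -2.1, 15.8]
finger_gap: -0.1
time: 20.88
tool_pos: [463.1, 150.3, 252.6]
tcp_rot: [179.9, -0.0, 91.3]
ft_force: [0.6, -0.3, 0.7]
finger_gap: 0.4
cap 1155 [564.70057885 258.33130138 153.89905502]
[ 0.2014711  -0.03543373 -0.40823379]
```

View pics/s9.png

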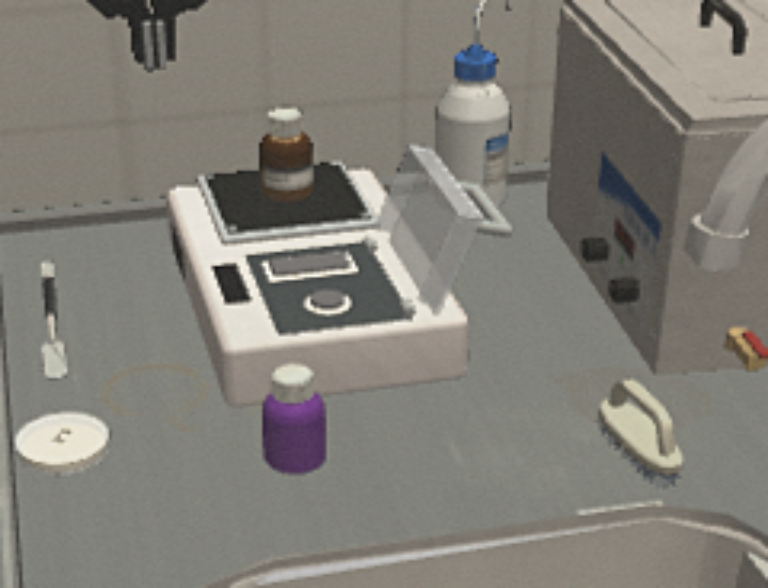

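The final view shows the bottle upright mid-platform at (287,155), the guard open, and the brush, dish and spatula where they were. The arm is clear.

```bash
python3 -c "
from bench import r
print(r.hand_in())"
```

```text
the job is handed in; nothing more can be done
None
```

The job is done and handed in at about 21 s of the 58 s allowed; no verdict is reported.

- **Bottle:** I stood the brown dropper bottle in the middle of the platform and let go. My last check put its cap at (565, 258), within about 1 mm of the platform centre I measured.
- **Guard:** I swung it to about 1.6 rad and released it. It fell back and was still open in the last picture.
- **Start key:** I pressed the bar key straight down to its stop at about 13–16 N and held it there for at least 1 s. The push built up in small steps with no ramming. The fingertip was about 45 mm away from the round key.
- **Surroundings:** The brush, petri dish, spatula and purple bottle look undisturbed in the last picture, and the arm was touching nothing.

The wrist and top cameras disagreed by about 3 mm on where the bar key is across the shaker, so I aimed between them. I judged the key press from force and height only, as its travel can't be read directly.

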